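Open the dial padlock on the junction box and show it

TASK

The service hatch on top of the grey high-voltage junction box is secured by a steel padlock with a black dial. Turn the dial to the code, which is the white line standing at the fourth click clockwise from the long index mark, then pull the padlock back until its shackle is fully open, take it off the hasp and finish while still holding it in the gripper, shackle open, dial facing up and level, at least 100 mm clear above the lid of the box, for the test supervisor to see. Leave the other things lying on the box where they are.

Things in the scene. Friction and masses are not known exactly. Their poses are not given: they have to be found in the camera images.
- hv_box: Grey junction box fixed on the bench, 320 (x) x 400 (y) x 120 mm high; origin under its centre, x away from the robot at yaw 0, z up. On its lid (z = 120 mm), from near to far along x: the padlock lying flat, the staple, the hatch plate and hasp strap (5 mm high together); emergency stop 48 mm high in the far left corner. Lid clear for 90 mm to -x and 90 mm to either side of the padlock's centre.
- staple_hole (a point): Centre of the 12 mm round hole in the staple: an upright steel tab on the lid, 4 mm thick along the box's x, 24 mm wide (y), 27 mm high. Hole axis along the box's x, 12 mm above the lid; axes as the box's. The padlock's toe leg passes through it. The strap's folded lip, 5 mm high, lies in front of the tab, up to 5 mm before its centre.
- padlock: The dial padlock, 0.3 kg: origin under the centre of its steel case, lying flat on the lid; x towards the shackle (along the box's x at the start), z up. Case 60 (x) x 52 (y) x 24 mm (z); 45 mm high over the knob. Loose: only the shackle in the staple keeps it, with some 9 mm of play back along -x and 2 mm along y. The staple tab stands 40 mm in front (+x) of the origin at the start.
- padlock_center (a point): Centre of the padlock's case, 12 mm above its underside; padlock axes. A grip from above closes along y on the 52 mm width. To unhook, shackle open: push the padlock along +x until the case nearly touches the tab; the toe is then out of the hole, beyond the tab, and the tab stands in the 14 mm gap between toe and case. Then lift straight up.
- dial_knob (a point): Centre of the dial's black round knurled knob, over the case's centre: 26 mm across, its side from 27 to 44 mm above the case's underside (this point at 36 mm), above a flat black flange 40 mm across. x axis along the white line, z up.
- dial (a joint): Turn of the dial, rad, clockwise from above; 0 with the white line at the long index mark (padlock's +x, shackle side). 12 marks and clicks a turn, 0.524 apart, either way, no stops; a sprung ball (0.05 N m) draws it to a click from within about 0.2. Code: 4th click clockwise, 2.094 (also -4.189). Within 0.1 of it the shackle can be drawn; elsewhere blocked after 2 mm. Starts within 2 clicks of the index.
- shackle (a joint): Travel of the shackle out of the case along the padlock's +x, m: 0 shut, 0.022 fully open (stop). No spring: about 2 N slides it and it stays where left. Draw the case along -x: after about 9 mm of play the bow catches on the staple and the case then slides 22 mm off the shackle, about 31 mm in all.
- shackle_bow (a point): Middle of the shackle's bow (rod centre), 55 mm in front (+x) of the case's centre when shut, 12 mm above its underside. Rod 7 mm thick, legs at y = +13 and -13 mm of the padlock. The toe leg (+y) goes through the staple; its end lies 22 mm in front of the case's centre when shut (8 mm inside the case), 44 mm when open.
- key_padlock: small closed brass key padlock, case 30 x 40 x 16 mm with a thin shackle, lying on the lid of the box to the left of the hasp; origin under its case. Bystander.
- screwdriver: screwdriver 170 mm long with a 26 mm thick black handle, lying on the lid to the right of the hasp; origin under its middle. Bystander.
- socket_cap: black round connector cap, 47 mm across, 20 mm high, on the right of the lid; origin under its centre. Bystander.
Mind the look-alikes: they are no part of the job. There is more than one size of the padlock; the one meant has the size given above.

How it is judged:
By the outcome, as a careful person would: the job done as asked, in the order asked, and still so for the second after the job is handed in, while the arm keeps its last pose, push and grip.
It also fails if it takes over 64 s, if anything falls off the work surface, if the arm or the gripper's body presses on something with over 40 N, if the wrist force passes 120 N, or if a joint passes its speed limit or range.

ROBOT

A 6-joint arm with a two-finger parallel gripper is mounted at the origin on the work surface. World frame = base frame: x ahead of the robot, y to its left, z up, the work surface at z = 0. Lengths are in mm, angles in degrees, forces in N, time in s.
With the tool pointing down it reaches from about 350 to 850 mm from the base axis. Payload 8.1 kg.
Tool frame: the origin (TCP) lies on the mounting face of the last link; the fingertips stand 173 mm ahead of it and the grasp point (between the pads) lies 155 mm ahead of it; z points along the fingers, y is the direction in which the jaws open and shut (so a half turn about z gives the same grasp; the last joint's range is limited). The gripper opens to 85 mm and grips with 20 to 120 N. Pads are 22 mm wide; open, the fingers measure 114 mm over their backs; the gripper's body (76 mm by 85 mm) begins 54 mm behind the grasp point. The pads swing forward as they close: fully open they stand 13 mm farther back than shut.
Start: joints at [65.122, 7.471, 85.268, -0, 87.261, -4.893], TCP at [205.042, 563.884, 404.692] pointing down, gripper open.
Joint ranges: [-169.43, 169.43], [-51.17, 129.36], [1.28, 143.12], [-76.62, 256.62], [0, 156.53], [-152.29, 152.29]. Speed limits (degrees/s): [136.94, 136.94, 159.86, 180, 180, 180].

INTERFACE

Orientations are given as [roll, pitch, yaw] about the fixed x, y, z axes, in that order (R = Rz(yaw) Ry(pitch) Rx(roll)).
In Python, from bench import * gives the robot as it stands.
- The arm moves only by the shell command python3 -m jog 'ROWS' [FORCE]. ROWS is JSON, a list of rows, each an object of numbers: "tx", "ty", "tz": the shift along the tool's x, y, z as a fraction of full scale; "ax", "ay", "az": the turn, a rotation vector about the tool's x, y, z as a fraction of full scale; "hand": the opening, from 0 (shut) to 1 (fully open). A call has 1 to 5 rows; each row is the pose to reach, as a shift and turn from the pose commanded when the call began, along the tool's axes at that moment; what a row does not reach only later rows make up. Full scale, the value 1, is 150 mm for a shift and 45 degrees for a turn. A row lasts 1/12 s, in which the tool goes at most 41.7 mm and 7.16 degrees, less where a joint would pass 70% of its speed; a pose out of reach is approached as far as the arm can. A call with a number of a shift or a turn outside -1 to 1 is refused whole. A call with a gripper value outside its range is refused whole. The fingers move at their own pace and stop on an object; FORCE is the grip in N (left out, the last holds). Time passes only in rows, so rows that repeat a pose let the fingers close. It gives the time, the measured TCP pose, the force and the opening at its end, in the units of the state.
- sense(): the state, without advancing time (a new reading comes with each control period).
- snapshot(name): name is "scene" or "top" or "wrist"; returns a dict with "pixels" (400x640x3 uint8, red, green, blue), "z_map" (400x640 float32, mm along the optical axis (not along the pixel's ray), 0 where there is no reading), "intrinsics" (3x3 intrinsics, pixels), "D" ([k1, k2, p1, p2, k3] as OpenCV has them; the pictures are not rectified), "R" (3x3) and "t" (3): a world point X has camera coordinates R X + t. Camera axes: x right, y down, z forward; pixel columns grow to the right and rows downward; lengths in mm; the calibration is good to about 2 mm. A picture is of the moment at which its call begins.
- hand_in(): hands the job in, once; it reports no verdict.
The state is a dict: "time": time; "joint_pos": joint angles; "qd": joint speeds; "joint_efforts": joint torques, N m; "tool_pos": TCP position; "tcp_rot": TCP orientation; "ft_force": force on the tool from outside, world axes, zero at the start; "wrist_torque": the same for the moment, N m; "finger_gap": finger opening in mm.
Only numpy, scipy, OpenCV 4.12 (cv2) and the standard library are available. Lean on these libraries where they do the work, as an engineer would, in place of code of your own. Each camera call takes 0.05 s, during which the arm holds its last target.

## Working session

There is one attempt and no reset: what is moved stays moved. The work goes in short steps, Python scripts to look and compute and a shell command to move; the robot and the scene stay as the last step left them, time stands still between calls to the robot, and variables do not carry over. Pictures are saved under pics/ and viewed, and the job is handed in when it is done.

```bash
ls; mkdir -p pics; python3 - <<'E'
from bench import *
import cv2,numpy as np
s=sense();print(s)
for n in ["scene","top","wrist"]:
    d=snapshot(n);cv2.imwrite(f"pics/{n}0.png",d["pixels"][:,:,::-1]);np.savez(f"{n}0.npz",**d)
    print(n,d["intrinsics"].round(1).tolist(),d["R"].round(3).tolist(),d["t"].round(1),d["D"])
E
```

```text
pics
{'time': 0.0, 'joint_pos': array([ 6.51210537e+01,  7.51452883e+00,  8.53293380e+01,  3.41929124e-04,
        8.72617895e+01, -4.89092165e+00]), 'qd': array([ 0.00186962, -0.04216906,  0.01663324, -0.02649299, -0.07515044,
        0.01829058]), 'joint_efforts': array([ 2.16677108e-03, -5.69406724e+01, -5.00535786e+01,  2.65028057e-04,
        1.52475655e-02,  1.08675752e-05]), 'tool_pos': array([204.95347542, 563.66355924, 403.64961613]), 'tcp_rot': array([-1.79894758e+02, -9.34841664e-03,  1.60011950e+02]), 'ft_force': array([ 0.67806115,  0.10935744, -0.41629745]), 'wrist_torque': array([-0.01183461,  0.03127836, -0.02724714]), 'finger_gap': 85.52194367748837}
scene [[450.0, 0.0, 318.6], [0.0, 450.0, 199.7], [0.0, 0.0, 1.0]] [[0.558, 0.83, 0.015], [0.647, -0.424, -0.634], [-0.52, 0.364, -0.773]] [-284.2 -228.  1598.2] [0.03342391 0.         0.         0.         0.        ]
top [[382.4, 0.0, 315.1], [0.0, 382.4, 196.9], [0.0, 0.0, 1.0]] [[0.003, -1.0, 0.025], [-0.993, -0.006, -0.121], [0.121, -0.025, -0.992]] [-14.1 515.6 881.7] [-0.08116618  0.          0.          0.          0.        ]
wrist [[309.5, 0.0, 317.1], [0.0, 309.5, 198.8], [0.0, 0.0, 1.0]] [[0.342, 0.94, -0.002], [0.893, -0.324, 0.313], [0.293, -0.109, -0.95]] [-599.1  -40.9  381.1] [-0.05338273  0.          0.          0.          0.        ]
```

View pics/top0.png

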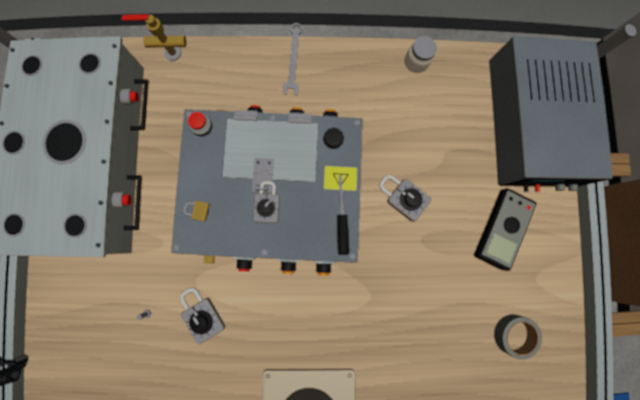

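View pics/scene0.png

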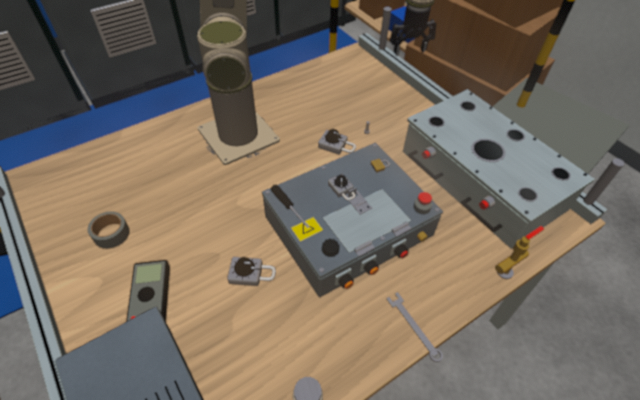

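View pics/wrist0.png

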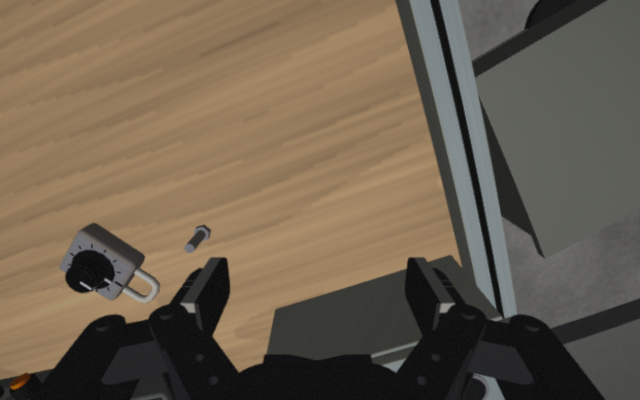

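The top view shows the box with its padlock at about (265,205), the hasp strap running above it, the key padlock at (200,211) and the screwdriver at (343,220). The other dial padlocks lie on the bench. Next I'll measure the box pose and the padlock.

```bash
cat > h.py <<'E'
from bench import *
import cv2,numpy as np
from scipy.spatial.transform import Rotation as Ro
def ray(d,uv,z):
    uv=np.asarray(uv,float).reshape(-1,1,2)
    n=cv2.undistortPoints(uv,np.asarray(d["intrinsics"],float),np.asarray(d["D"],float)).reshape(-1,2)
    r=np.c_[n,np.ones(len(n))]@d["R"]
    c=-d["R"].T@d["t"]
    return c+r*((z-c[2])/r[:,2])[:,None]
def cloud(d):
    v,u=np.mgrid[0:400,0:640]
    n=cv2.undistortPoints(np.stack([u,v],-1).reshape(-1,1,2).astype(float),np.asarray(d["intrinsics"],float),np.asarray(d["D"],float)).reshape(400,640,2)
    z=d["z_map"]
    P=np.concatenate([n*z[...,None],z[...,None]],-1)
    P=(P-d["t"])@d["R"]; P[z<=0]=np.nan
    return P
def proj(d,X):
    return cv2.projectPoints(np.asarray(X,float).reshape(-1,1,3),cv2.Rodrigues(np.asarray(d["R"],float))[0],np.asarray(d["t"],float),np.asarray(d["intrinsics"],float),np.asarray(d["D"],float))[0].reshape(-1,2)
def rel(world_tcp,yaw=None,cmd=None):
    """tool-axes fraction to go from current TCP to world_tcp"""
    s=sense();R=Ro.from_euler('xyz',s["tcp_rot"],degrees=True).as_matrix()
    return R.T@(np.asarray(world_tcp)-s["tool_pos"])/150
E
python3 - <<'E'
from h import *
d=dict(np.load("top0.npz"));P=cloud(d)
lid=(abs(P[...,2]-120)<6)
reg=np.zeros((400,640),bool);reg[100:270,165:370]=1
m=(lid&reg).astype(np.uint8)
c=max(cv2.findContours(m,0,2)[0],key=cv2.contourArea)
X=ray(d,c.reshape(-1,2),120)[:,:2].astype(np.float32)
print("box",cv2.minAreaRect(X), np.nanmedian(P[...,2][m>0]))
# padlock region heights
hp=P[...,2].copy();
for lo,hi in((138,150),(155,170)):
    mm=((hp>lo)&(hp<hi)&reg)
    mm[:,:235]=0;mm[:,310:]=0; mm[:170]=0
    mm=mm.astype(np.uint8);
    n,l,st,ce=cv2.connectedComponentsWithStats(mm)
    for i in range(1,n):
        if st[i,4]>10:
            pp=P[l==i]; print(lo,st[i],ce[i].round(1),np.nanmean(pp,0).round(1),cv2.minAreaRect(pp[:,:2].astype(np.float32)))
im=d["pixels"][150:240,220:310,::-1];cv2.imwrite("pics/topcrop.png",cv2.resize(im,None,fx=6,fy=6,interpolation=2))
E
```

```text
box ((534.6636962890625, 91.58941650390625), (400.249267578125, 321.7891845703125), 87.60657501220703) 120.29381048444309
138 [255 187  12   3  32] [260.7 188. ] [519.8 104.5 145.4] ((520.017822265625, 104.71853637695312), (23.20328712463379, 4.205129623413086), 87.7432632446289)
138 [253 193  27  30 555] [266.2 207.8] [478.5  92.3 144.1] ((479.685546875, 93.1397705078125), (51.97075653076172, 60.04118728637695), 87.36683654785156)
155 [259 200  13  14 140] [265.  206.6] [479.   92.8 163.7] ((479.5795593261719, 93.24491882324219), (27.253061294555664, 24.399560928344727), 45.76450729370117)
```

View pics/topcrop.png

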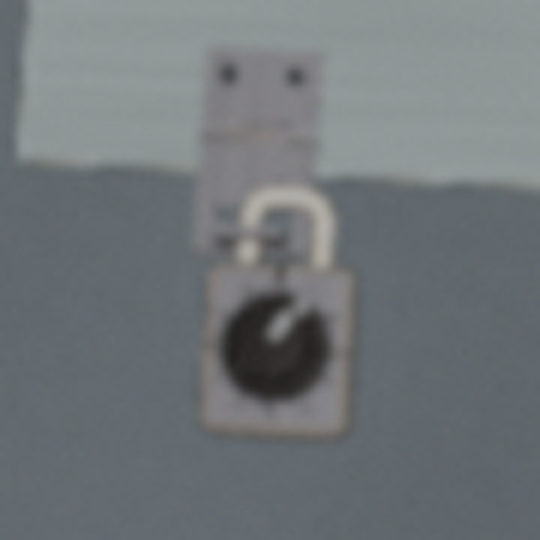

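```bash
python3 - <<'E'
from h import *
d=dict(np.load("wrist0.npz"));s=sense()
R=Ro.from_euler('xyz',s["tcp_rot"],degrees=True).as_matrix()
c=-d["R"].T@d["t"];print(c, R.T@(c-s["tool_pos"]), (d["R"]@R).round(3))
# place with yaw 177.6 so padlock centre sits nicely: pixel of padlock for TCP candidates
Rc=d["R"]@R; ct=R.T@(c-s["tool_pos"])
for x in(400,430,460,480):
  for z in (380,420,):
    R2=Ro.from_euler('xyz',[180,0,177.6],degrees=True).as_matrix()
    Rw=Rc@R2.T; cw=np.array([x,93,z])+R2@ct
    print(x,z,proj(dict(R=Rw,t=-Rw@cw,intrinsics=d["intrinsics"],D=d["D"]),[[479.7,93.1,164],[520,104.7,147]]).round(0).tolist())
print("go",rel([440,93,400]), "yaw",s["tcp_rot"][2])
E
```

```text
[129.55452048 591.19670944 373.59696804] [80.25665265  0.09685208 30.28865489] [[-0.     1.     0.001]
 [-0.95  -0.    -0.313]
 [-0.313 -0.001  0.95 ]]
400 380 [[322.0, 326.0], [337.0, 350.0]]
400 420 [[321.0, 293.0], [335.0, 318.0]]
430 380 [[320.0, 291.0], [336.0, 321.0]]
430 420 [[320.0, 263.0], [334.0, 291.0]]
460 380 [[318.0, 254.0], [336.0, 289.0]]
460 420 [[318.0, 229.0], [333.0, 263.0]]
480 380 [[317.0, 226.0], [335.0, 266.0]]
480 420 [[317.0, 206.0], [333.0, 242.0]]
go [-2.54510539 -2.41353546  0.02902303] yaw 160.01442371894302
```

```bash
python3 -m jog '[{"tx":-0.19,"ty":-0.155},{"tx":-0.38,"ty":-0.31},{"tx":-0.57,"ty":-0.465},{"tx":-0.76,"ty":-0.62},{"tx":-0.93,"ty":-0.77}]'
python3 -m jog '[{"tx":-0.19,"ty":-0.155},{"tx":-0.38,"ty":-0.31},{"tx":-0.57,"ty":-0.465},{"tx":-0.76,"ty":-0.62},{"tx":-0.93,"ty":-0.77}]'
python3 -m jog '[{"tx":-0.19,"ty":-0.155,"az":-0.08},{"tx":-0.38,"ty":-0.31,"az":-0.16},{"tx":-0.57,"ty":-0.465,"az":-0.24},{"tx":-0.76,"ty":-0.62,"az":-0.32},{"tx":-0.93,"ty":-0.77,"az":-0.39}]'
python3 - <<'E'
from h import *
s=sense();print(rel([479.7,93.1,390])*150,s["tcp_rot"],s["tool_pos"],s["joint_pos"])
E
```

```text
[-419.04199307 -348.35316762   14.32950718] [-1.79917576e+02 -6.58305618e-03  1.60014424e+02] [204.96307235 563.71504353 403.87650955] [ 6.51225554e+01  7.50512265e+00  8.53159063e+01 -4.70194902e-04
  8.72616560e+01 -4.89185028e+00]invalid input at $[0]: expected keys tx, ty, tz, ax, ay, az, hand
invalid input at $[0]: expected keys tx, ty, tz, ax, ay, az, hand
invalid input at $[0]: expected keys tx, ty, tz, ax, ay, az, hand
```

```bash
python3 -m jog '[{"tx":-0.19,"ty":-0.155,"tz":0,"ax":0,"ay":0,"az":0,"hand":1},{"tx":-0.38,"ty":-0.31,"tz":0,"ax":0,"ay":0,"az":0,"hand":1},{"tx":-0.57,"ty":-0.465,"tz":0,"ax":0,"ay":0,"az":0,"hand":1},{"tx":-0.76,"ty":-0.62,"tz":0,"ax":0,"ay":0,"az":0,"hand":1},{"tx":-0.93,"ty":-0.77,"tz":0,"ax":0,"ay":0,"az":0,"hand":1}]'
python3 -m jog '[{"tx":-0.19,"ty":-0.155,"tz":0,"ax":0,"ay":0,"az":0,"hand":1},{"tx":-0.38,"ty":-0.31,"tz":0,"ax":0,"ay":0,"az":0,"hand":1},{"tx":-0.57,"ty":-0.465,"tz":0,"ax":0,"ay":0,"az":0,"hand":1},{"tx":-0.76,"ty":-0.62,"tz":0,"ax":0,"ay":0,"az":0,"hand":1},{"tx":-0.93,"ty":-0.77,"tz":0,"ax":0,"ay":0,"az":0,"hand":1}]'
python3 - <<'E'
from h import *
s=sense();print(rel([479.7,93.1,390])*150,s["tcp_rot"],s["tool_pos"],s["joint_pos"])
E
```

```text
time: 0.57
tool_pos: [297.2, 406.0, 404.3]
tcp_rot: [-180.0, 0.0, 160.0]
ft_force: [0.6, -0.4, -0.5]
finger_gap: 85.3
time: 0.98
tool_pos: [388.9, 249.6, 404.6]
tcp_rot: [-180.0, 0.0, 160.0]
ft_force: [0.5, -0.2, -0.8]
finger_gap: 85.6
[-138.85219498 -116.00785708   14.60564919] [-1.79993384e+02  9.55494269e-03  1.60008262e+02] [388.87436625 249.59129549 404.56909853] [ 2.63367473e+01 -1.44113555e+01  1.06280428e+02 -1.14855053e-02
  8.81291142e+01 -4.36711391e+01]
```

```bash
python3 -m jog '[{"tx":-0.19,"ty":-0.155,"tz":0.02,"ax":0,"ay":0,"az":-0.08,"hand":1},{"tx":-0.38,"ty":-0.31,"tz":0.04,"ax":0,"ay":0,"az":-0.16,"hand":1},{"tx":-0.57,"ty":-0.465,"tz":0.06,"ax":0,"ay":0,"az":-0.24,"hand":1},{"tx":-0.76,"ty":-0.62,"tz":0.08,"ax":0,"ay":0,"az":-0.32,"hand":1},{"tx":-0.925,"ty":-0.775,"tz":0.1,"ax":0,"ay":0,"az":-0.39,"hand":1}]'
python3 -m jog '[{"tx":0,"ty":0,"tz":0,"ax":0,"ay":0,"az":0,"hand":1},{"tx":0,"ty":0,"tz":0,"ax":0,"ay":0,"az":0,"hand":1}]'
cat > look.py <<'E'
import sys
from h import *
n,cam=sys.argv[1],sys.argv[2] if len(sys.argv)>2 else "wrist"
d=snapshot(cam);np.savez(n+".npz",**d);cv2.imwrite(f"pics/{n}.png",d["pixels"][:,:,::-1])
s=sense();print(s["time"],s["tcp_rot"].round(2),s["tool_pos"].round(1),s["joint_pos"].round(1),s["ft_force"].round(1),s["finger_gap"])
E
python3 look.py w1
```

```text
time: 1.4
tool_pos: [479.6, 92.8, 389.4]
tcp_rot: [-180.0, 0.0, 177.7]
ft_force: [-0.4, 1.5, 0.5]
finger_gap: 85.1
time: 1.57
tool_pos: [479.4, 93.1, 389.1]
tcp_rot: [-180.0, -0.1, 177.3]
ft_force: [1.0, 0.3, -0.2]
finger_gap: 85.3
1.6167 [ 1.7999e+02 -6.0000e-02  1.7742e+02] [479.   94.2 389.3] [  5.1  -9.6 103.8   0.   85.9 -82.3] [-0.3  1.1 -0.2] 85.24848978666944
```

View pics/w1.png

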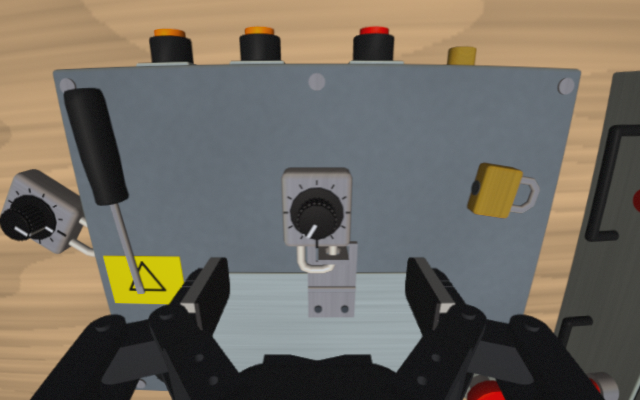

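The wrist view shows the padlock case at about (317,207). The knob is at (317,215), its white line runs down-left to about (310,236), and the shackle is at the bottom. I'll measure the line angle and the positions.

```bash
cat > meas.py <<'E'
import sys
from h import *
d=dict(np.load(sys.argv[1]+".npz"));P=cloud(d)
cx,cy=[int(v) for v in sys.argv[2:4]]
px=d["pixels"].astype(int)
win=np.zeros((400,640),bool);win[cy-45:cy+45,cx-45:cx+45]=1
H=P[...,2]
knob=(H>158)&(H<171)&win
print("knobtop",np.nanmean(P[knob],0).round(1),cv2.minEnclosingCircle(P[knob][:,:2].astype(np.float32)),knob.sum())
case=(H>139)&(H<147.5)&win
k=case.astype(np.uint8);n,l,st,ce=cv2.connectedComponentsWithStats(k);i=1+np.argmax(st[1:,4])
rr=cv2.minAreaRect(P[l==i][:,:2].astype(np.float32));print("case",rr,np.nanmedian(H[l==i]))
sat=px.max(2)-px.min(2)
w=(px.min(2)>130)&(sat<40)&win&(H>146)
n,l,st,ce=cv2.connectedComponentsWithStats(w.astype(np.uint8))
for i in range(1,n):
    if st[i,4]>5:
        q=np.argwhere(l==i)[:,::-1].astype(float);X=ray(d,q,164)[:,:2]
        m=X.mean(0);u,S,v=np.linalg.svd(X-m);e=v[0];tc=np.array(rr[0])
        if (m-tc)@e<0:e=-e
        print("line",st[i],m.round(1),S.round(1),"dir deg ccw from world x",np.degrees(np.arctan2(e[1],e[0])).round(1),"radial",np.degrees(np.arctan2(*(m-tc)[::-1])).round(1))
x0,y0=max(cx-60,0),max(cy-60,0)
cv2.imwrite(f"pics/{sys.argv[1]}c.png",cv2.resize(d["pixels"][y0:y0+120,x0:x0+120,::-1],None,fx=5,fy=5,interpolation=2))
E
python3 meas.py w1 317 210
```

```text
knobtop [478.2  92.5 164.5] ((479.5573425292969, 92.67476654052734), 13.990618705749512) 1194
case ((479.2000732421875, 92.50575256347656), (52.04235076904297, 59.35752487182617), 87.3783187866211) 144.10362733727771
line [306 225  11  14  53] [486.6  88.6] [23.4  5.2] dir deg ccw from world x -32.6 radial -27.9
```

View pics/w1c.png

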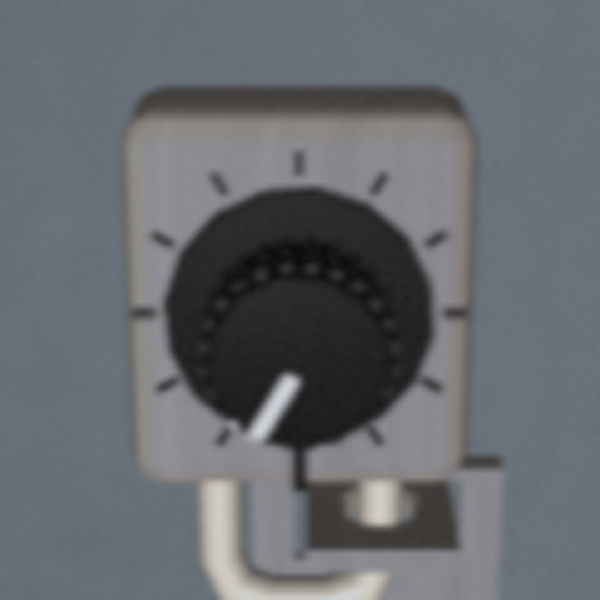

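The line is 30° clockwise of the index, which is one click. It needs 3 more clicks, so 90° clockwise (positive az). Descending to the knob with the jaws part closed.

```bash
python3 -m jog '[{"tx":0,"ty":-0.005,"tz":0.1,"ax":0,"ay":0,"az":0,"hand":0.45},{"tx":0,"ty":-0.005,"tz":0.2,"ax":0,"ay":0,"az":0,"hand":0.45},{"tx":0,"ty":-0.005,"tz":0.3,"ax":0,"ay":0,"az":0,"hand":0.45},{"tx":0,"ty":-0.005,"tz":0.4,"ax":0,"ay":0,"az":0,"hand":0.45},{"tx":0,"ty":-0.005,"tz":0.4,"ax":0,"ay":0,"az":0,"hand":0.45}]' 40
python3 look.py w2
```

```text
time: 2.03
tool_pos: [477.2, 95.3, 326.5]
tcp_rot: [-180.0, -0.3, 177.6]
ft_force: [-1.0, -0.1, -0.4]
finger_gap: 38.5
2.0833 [-179.99   -0.21  177.64] [477.7  95.2 328.2] [  5.2  -7.3 108.1   0.   79.4 -82.4] [ 0.2 -0.   0.8] 38.684513848738334
```

View pics/w2.png

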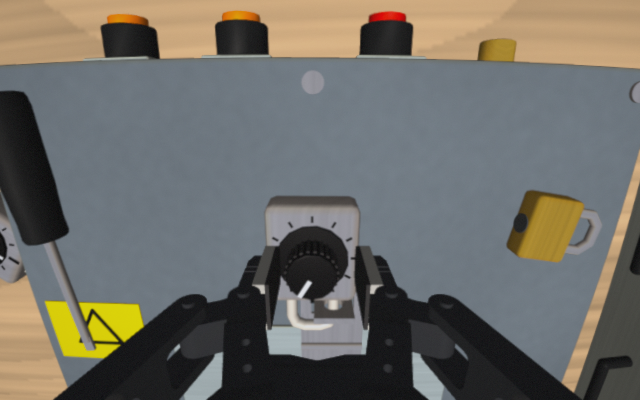

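```bash
python3 meas.py w2 313 260; python3 - <<'E'
from h import *
d=dict(np.load("w2.npz"));P=cloud(d)
for (a,b,c,e) in((240,320,255,280),(240,320,355,385)):
    Q=P[a:b,c:e].reshape(-1,3);Q=Q[np.isfinite(Q[:,2])&(Q[:,2]>146)];
    print(np.percentile(Q,[1,5,50,95,99],axis=0).round(1).tolist())
for r in (250,260,280,300,320): print(r,[(c,P[r,c].round(0).tolist()) for c in (256,262,268,275,279,355,360,366,372,380)])
E
```

```text
knobtop [477.1  91.9 164.4] ((476.061279296875, 93.01580810546875), 24.29172134399414) 2632
case ((481.6748962402344, 92.60505676269531), (49.36986541748047, 54.62928009033203), 87.91383361816406) 144.41840980380329
line [297 281  15  17  95] [486.9  88.3] [30.2  7.3] dir deg ccw from world x -33.3 radial -39.0
[[459.7, 66.8, 159.2], [463.8, 70.1, 162.0], [465.7, 75.2, 184.2], [482.2, 76.6, 209.1], [485.8, 77.9, 218.8]]
[[461.4, 113.7, 159.3], [465.5, 114.0, 162.6], [467.2, 116.4, 185.2], [483.2, 124.2, 210.4], [487.1, 126.2, 218.8]]
250 [(256, [486.0, 56.0, 121.0]), (262, [487.0, 60.0, 120.0]), (268, [464.0, 72.0, 165.0]), (275, [465.0, 76.0, 164.0]), (279, [468.0, 76.0, 157.0]), (355, [469.0, 114.0, 159.0]), (360, [467.0, 116.0, 164.0]), (366, [466.0, 119.0, 165.0]), (372, [490.0, 130.0, 120.0]), (380, [489.0, 135.0, 121.0])]
260 [(256, [468.0, 67.0, 167.0]), (262, [465.0, 71.0, 174.0]), (268, [464.0, 74.0, 174.0]), (275, [466.0, 76.0, 172.0]), (279, [473.0, 76.0, 159.0]), (355, [474.0, 114.0, 159.0]), (360, [466.0, 115.0, 173.0]), (366, [468.0, 118.0, 172.0]), (372, [467.0, 120.0,
[... 239 characters left out ...]
, 178.0]), (366, [467.0, 115.0, 189.0]), (372, [467.0, 118.0, 189.0]), (380, [467.0, 121.0, 189.0])]
300 [(256, [464.0, 74.0, 204.0]), (262, [469.0, 74.0, 197.0]), (268, [473.0, 76.0, 192.0]), (275, [483.0, 76.0, 178.0]), (279, [524.0, 68.0, 121.0]), (355, [523.0, 118.0, 126.0]), (360, [482.0, 114.0, 181.0]), (366, [474.0, 115.0, 193.0]), (372, [471.0, 116.0, 197.0]), (380, [466.0, 118.0, 204.0])]
320 [(256, [459.0, 77.0, 220.0]), (262, [459.0, 79.0, 221.0]), (268, [482.0, 75.0, 192.0]), (275, [541.0, 63.0, 120.0]), (279, [541.0, 66.0, 120.0]), (355, [539.0, 118.0, 125.0]), (360, [539.0, 122.0, 125.0]), (366, [483.0, 115.0, 193.0]), (372, [461.0, 112.0, 220.0]), (380, [461.0, 115.0, 220.0])]
```

```bash
python3 -m jog '[{"tx":-0.013,"ty":-0.017,"tz":0.02,"ax":0,"ay":0,"az":0,"hand":0.45},{"tx":-0.013,"ty":-0.017,"tz":0.04,"ax":0,"ay":0,"az":0,"hand":0.45},{"tx":-0.013,"ty":-0.017,"tz":0.04,"ax":0,"ay":0,"az":0,"hand":0.45},{"tx":-0.013,"ty":-0.017,"tz":0.04,"ax":0,"ay":0,"az":0,"hand":0.45}]' 40
python3 -c "
from h import *
s=sense();print(s['tool_pos'],s['tcp_rot'],s['ft_force'])"
```

```text
time: 2.42
tool_pos: [480.9, 91.5, 324.3]
tcp_rot: [180.0, 0.0, 177.6]
ft_force: [0.2, -0.1, 0.4]
finger_gap: 38.4
[480.94630852  91.47431239 324.30208054] [1.79991996e+02 4.76586852e-02 1.77561254e+02] [ 0.212494   -0.05213654  0.35850674]
```

```bash
for i in 1 2 3; do python3 -m jog '[{"tx":0,"ty":0,"tz":0,"ax":0,"ay":0,"az":0,"hand":0.45}]' 40 | sed -n 2p; done
```

```text
tool_pos: [480.9, 91.4, 324.3]
tool_pos: [480.9, 91.4, 324.2]
tool_pos: [480.9, 91.4, 324.0]
```

```bash
python3 -m jog '[{"tx":0.01,"ty":0.008,"tz":0.012,"ax":0,"ay":0,"az":0,"hand":0.45},{"tx":0.01,"ty":0.008,"tz":0.012,"ax":0,"ay":0,"az":0,"hand":0.45},{"tx":0.01,"ty":0.008,"tz":0.012,"ax":0,"ay":0,"az":0,"hand":0.45}]' 40;  python3 look.py w3; python3 meas.py w3 313 260;python3 - <<'E'
from h import *
d=dict(np.load("w3.npz"));P=cloud(d)
for r in (260,270,280): print(r,[(c,P[r,c].round(0).tolist()) for c in range(262,372,4)])
E
```

```text
time: 2.92
tool_pos: [479.2, 92.7, 321.7]
tcp_rot: [-180.0, -0.0, 177.6]
ft_force: [-0.9, -0.1, 0.3]
finger_gap: 38.5
2.9667 [-1.8000e+02 -1.0000e-02  1.7757e+02] [479.2  92.7 321.8] [  4.9  -6.9 108.5  -0.   78.4 -82.6] [ 0.3  0.  -0.5] 38.59794685016334
knobtop [477.4  91.  164.3] ((479.0181579589844, 90.71964263916016), 24.011560440063477) 2741
case ((468.6068115234375, 90.58816528320312), (47.40637969970703, 26.43772315979004), 87.32660675048828) 144.5572465061656
line [302 281  15  18  99] [486.7  88.4] [30.8  7.3] dir deg ccw from world x -31.8 radial -6.8
260 [(262, [467.0, 68.0, 168.0]), (266, [467.0, 70.0, 169.0]), (270, [467.0, 72.0, 169.0]), (274, [468.0, 74.0, 168.0]), (278, [474.0, 74.0, 157.0]), (282, [479.0, 74.0, 147.0]), (286, [479.0, 77.0, 149.0]), (290, [477.0, 79.0, 152.0]), (294, [471.0, 82.0, 164.0]), (298, [471.0, 84.0, 164.0]), (302, [470.0, 86.0, 165.0]), (306, [471.0, 88.0, 164.0]), (310, [470.0, 90.0, 165.0]), (314, [471.0, 92.0, 164.0]), (318, [471.0, 93.0, 165.0]), (322, [470.0, 95.0, 165.0]), (326, [471.0, 97.0, 165.0]), (330, [471.0, 99.0, 165.0]), (334
[... 1243 characters left out ...]
 [483.0, 73.0, 161.0]), (282, [494.0, 73.0, 144.0]), (286, [494.0, 75.0, 145.0]), (290, [481.0, 80.0, 164.0]), (294, [481.0, 82.0, 164.0]), (298, [481.0, 84.0, 165.0]), (302, [481.0, 85.0, 165.0]), (306, [481.0, 87.0, 164.0]), (310, [481.0, 89.0, 165.0]), (314, [481.0, 91.0, 165.0]), (318, [481.0, 93.0, 165.0]), (322, [482.0, 95.0, 164.0]), (326, [481.0, 97.0, 165.0]), (330, [481.0, 99.0, 165.0]), (334, [481.0, 101.0, 166.0]), (338, [480.0, 102.0, 167.0]), (342, [482.0, 104.0, 164.0]), (346, [496.0, 108.0, 144.0]), (350, [495.0, 110.0, 145.0]), (354, [489.0, 111.0, 154.0]), (358, [480.0, 112.0, 168.0]), (362, [474.0, 112.0, 178.0]), (366, [469.0, 113.0, 184.0]), (370, [470.0, 115.0, 183.0])]
```

View pics/w3.png

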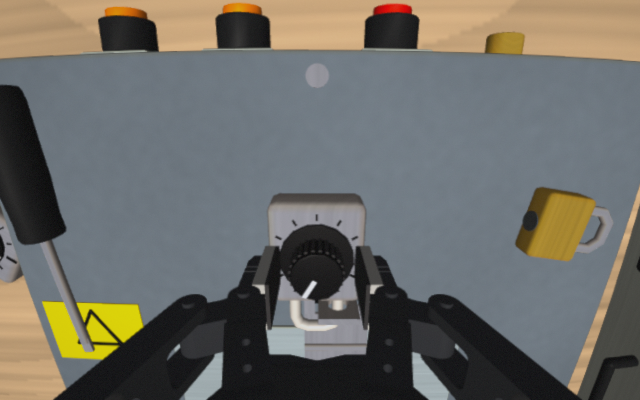

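The pads now straddle the knob: inner faces at y 74 and 112, knob spanning about 79.5 to 105. Next I'll close at modest force, then turn 90° clockwise.

```bash
python3 -m jog '[{"tx":0,"ty":0,"tz":0,"ax":0,"ay":0,"az":0,"hand":0.2},{"tx":0,"ty":0,"tz":0,"ax":0,"ay":0,"az":0,"hand":0.2},{"tx":0,"ty":0,"tz":0,"ax":0,"ay":0,"az":0,"hand":0.2},{"tx":0,"ty":0,"tz":0,"ax":0,"ay":0,"az":0,"hand":0.2}]' 30
python3 -m jog '[{"tx":0,"ty":0,"tz":0,"ax":0,"ay":0,"az":0.12,"hand":0.2},{"tx":0,"ty":0,"tz":0,"ax":0,"ay":0,"az":0.24,"hand":0.2},{"tx":0,"ty":0,"tz":0,"ax":0,"ay":0,"az":0.36,"hand":0.2},{"tx":0,"ty":0,"tz":0,"ax":0,"ay":0,"az":0.48,"hand":0.2}]' 30
python3 look.py w4
```

```text
time: 3.3
tool_pos: [479.3, 92.6, 322.1]
tcp_rot: [-180.0, -0.0, 177.6]
ft_force: [-2.1, -1.5, 3.5]
finger_gap: 24.5
time: 3.63
tool_pos: [479.4, 92.8, 322.1]
tcp_rot: [180.0, 0.0, 155.7]
ft_force: [0.2, 0.7, 1.6]
finger_gap: 24.3
3.6833 [1.7997e+02 2.0000e-02 1.5531e+02] [479.4  92.8 322.1] [  4.9  -6.9 108.4   0.   78.4 -60.4] [0.5 1.2 1.6] 24.57129331635533
```

View pics/w4.png

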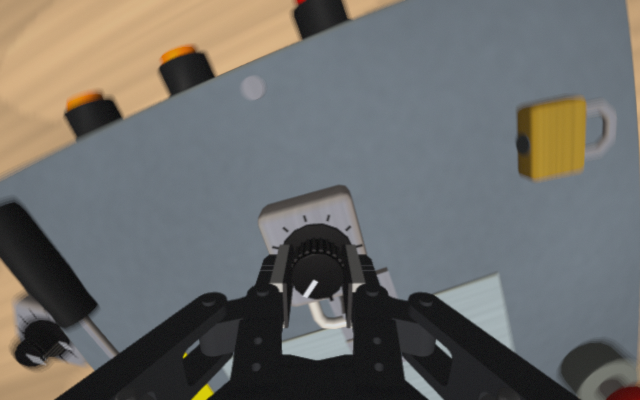

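```bash
python3 -m jog '[{"tx":0,"ty":0,"tz":0,"ax":0,"ay":0,"az":0.15,"hand":0.2},{"tx":0,"ty":0,"tz":0,"ax":0,"ay":0,"az":0.3,"hand":0.2},{"tx":0,"ty":0,"tz":0,"ax":0,"ay":0,"az":0.45,"hand":0.2},{"tx":0,"ty":0,"tz":0,"ax":0,"ay":0,"az":0.6,"hand":0.2},{"tx":0,"ty":0,"tz":0,"ax":0,"ay":0,"az":0.75,"hand":0.2}]' 30
python3 -m jog '[{"tx":0,"ty":0,"tz":0,"ax":0,"ay":0,"az":0.15,"hand":0.2},{"tx":0,"ty":0,"tz":0,"ax":0,"ay":0,"az":0.3,"hand":0.2},{"tx":0,"ty":0,"tz":0,"ax":0,"ay":0,"az":0.45,"hand":0.2},{"tx":0,"ty":0,"tz":0,"ax":0,"ay":0,"az":0.6,"hand":0.2},{"tx":0,"ty":0,"tz":0,"ax":0,"ay":0,"az":0.77,"hand":0.2}]' 30
python3 -m jog '[{"tx":0,"ty":0,"tz":0,"ax":0,"ay":0,"az":0.0,"hand":0.2},{"tx":0,"ty":0,"tz":0,"ax":0,"ay":0,"az":0,"hand":0.2}]' 30
python3 look.py w5
```

```text
time: 4.1
tool_pos: [479.5, 92.9, 322.1]
tcp_rot: [179.9, -0.0, 122.0]
ft_force: [0.5, 1.3, 1.5]
finger_gap: 24.6
time: 4.52
tool_pos: [479.6, 92.9, 322.1]
tcp_rot: [179.9, -0.0, 87.9]
ft_force: [1.4, 1.8, 0.4]
finger_gap: 24.7
time: 4.68
tool_pos: [479.5, 92.7, 322.1]
tcp_rot: [180.0, -0.0, 88.4]
ft_force: [0.8, 0.3, 2.3]
finger_gap: 24.8
4.7333 [ 1.7997e+02 -1.0000e-02  8.8380e+01] [479.5  92.7 322.1] [  4.9  -6.9 108.4   0.   78.4   6.5] [1.1 1.3 1.9] 24.884632745671777
```

View pics/w5.png

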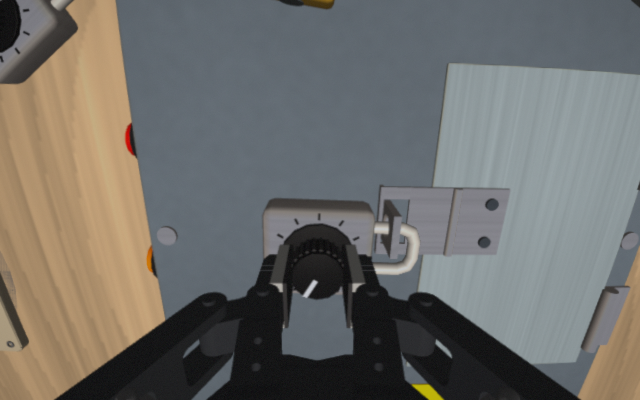

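```bash
python3 -m jog '[{"tx":0,"ty":0,"tz":0,"ax":0,"ay":0,"az":0,"hand":0.45},{"tx":0,"ty":0,"tz":0,"ax":0,"ay":0,"az":0,"hand":0.45},{"tx":0,"ty":0,"tz":-0.15,"ax":0,"ay":0,"az":0,"hand":0.5},{"tx":0,"ty":0,"tz":-0.3,"ax":0,"ay":0,"az":0,"hand":1},{"tx":0,"ty":0,"tz":-0.45,"ax":0,"ay":0,"az":0,"hand":1}]'
python3 -m jog '[{"tx":0,"ty":0,"tz":0,"ax":0,"ay":0,"az":-0.15,"hand":1},{"tx":0,"ty":0,"tz":0,"ax":0,"ay":0,"az":-0.3,"hand":1},{"tx":0,"ty":0,"tz":0,"ax":0,"ay":0,"az":-0.45,"hand":1},{"tx":0,"ty":0,"tz":0,"ax":0,"ay":0,"az":-0.6,"hand":1},{"tx":0,"ty":0,"tz":0,"ax":0,"ay":0,"az":-0.75,"hand":1}]' 
python3 -m jog '[{"tx":0,"ty":0,"tz":0,"ax":0,"ay":0,"az":-0.15,"hand":1},{"tx":0,"ty":0,"tz":0,"ax":0,"ay":0,"az":-0.3,"hand":1},{"tx":0,"ty":0,"tz":0,"ax":0,"ay":0,"az":-0.45,"hand":1},{"tx":0,"ty":0,"tz":0,"ax":0,"ay":0,"az":-0.6,"hand":1},{"tx":0,"ty":0,"tz":0,"ax":0,"ay":0,"az":-0.75,"hand":1}]' 
python3 -m jog '[{"tx":0,"ty":0,"tz":0,"ax":0,"ay":0,"az":-0.15,"hand":1},{"tx":0,"ty":0,"tz":0,"ax":0,"ay":0,"az":-0.3,"hand":1},{"tx":0,"ty":0,"tz":0,"ax":0,"ay":0,"az":-0.45,"hand":1},{"tx":0,"ty":0,"tz":0,"ax":0,"ay":0,"az":-0.5,"hand":1},{"tx":0,"ty":0,"tz":0,"ax":0,"ay":0,"az":-0.5,"hand":1}]' 
python3 look.py w6; python3 meas.py w6 317 210
```

```text
time: 5.15
tool_pos: [478.9, 92.5, 389.4]
tcp_rot: [-179.9, 0.0, 88.2]
ft_force: [1.0, 0.6, -0.2]
finger_gap: 65.6
time: 5.57
tool_pos: [479.2, 92.6, 389.2]
tcp_rot: [-180.0, -0.0, 122.3]
ft_force: [-0.6, 0.2, 0.0]
finger_gap: 85.3
time: 5.98
tool_pos: [479.2, 92.6, 389.1]
tcp_rot: [-180.0, -0.0, 156.0]
ft_force: [0.3, -0.3, -0.2]
finger_gap: 85.5
time: 6.4
tool_pos: [479.2, 92.6, 389.1]
tcp_rot: [-180.0, -0.0, 178.3]
ft_force: [-0.8, 0.0, 0.0]
finger_gap: 85.8
6.45 [-1.7999e+02 -3.0000e-02  1.7806e+02] [479.2  92.6 389.1] [  4.9  -9.7 103.8  -0.   85.9 -83.1] [-0.7 -0.2  0.1] 85.27959866979424
knobtop [477.9  92.5 164.5] ((479.5568542480469, 92.73141479492188), 14.061470985412598) 1187
case ((478.7397155761719, 92.55722045898438), (52.066707611083984, 59.17771911621094), 87.46464538574219) 144.09772247427657
line [293 200   9   6  29] [465.4  79.5] [9.3 3.4] dir deg ccw from world x -122.8 radial -135.6
line [301 214  15   9  52] [476.5  86.4] [22.1  4.9] dir deg ccw from world x -123.0 radial -109.6
```

View pics/w6c.png

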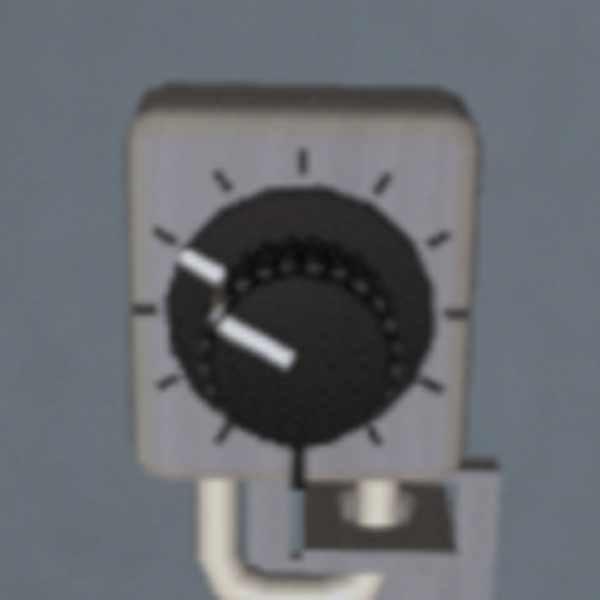

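The line now stands on the 4th mark clockwise, measured 120.4° from the index. Next I'll descend and grip the case along y.

```bash
python3 -m jog '[{"tx":0,"ty":0,"tz":0.15,"ax":0,"ay":0,"az":0.012,"hand":1},{"tx":0,"ty":0,"tz":0.3,"ax":0,"ay":0,"az":0.012,"hand":1},{"tx":0,"ty":0,"tz":0.45,"ax":0,"ay":0,"az":0.012,"hand":0.9},{"tx":0,"ty":0,"tz":0.58,"ax":0,"ay":0,"az":0.012,"hand":0.8},{"tx":0,"ty":0,"tz":0.63,"ax":0,"ay":0,"az":0.012,"hand":0.75}]' 
python3 -m jog '[{"tx":0,"ty":0,"tz":0,"ax":0,"ay":0,"az":0,"hand":0.75},{"tx":0,"ty":0,"tz":0,"ax":0,"ay":0,"az":0,"hand":0.75},{"tx":0,"ty":0,"tz":0,"ax":0,"ay":0,"az":0,"hand":0.75}]'
python3 look.py w7
```

```text
time: 6.87
tool_pos: [478.0, 92.5, 291.6]
tcp_rot: [-180.0, -0.3, 177.4]
ft_force: [-0.3, -0.3, -0.7]
finger_gap: 64.0
time: 7.12
tool_pos: [480.0, 92.7, 296.5]
tcp_rot: [180.0, 0.1, 177.5]
ft_force: [0.6, -0.1, 0.7]
finger_gap: 64.1
7.1667 [1.7998e+02 1.5000e-01 1.7750e+02] [480.1  92.7 296.7] [  4.9  -5.4 109.8  -0.   75.4 -82.6] [ 0.   0.1 -0.3] 64.20789354883362
```

View pics/w7.png

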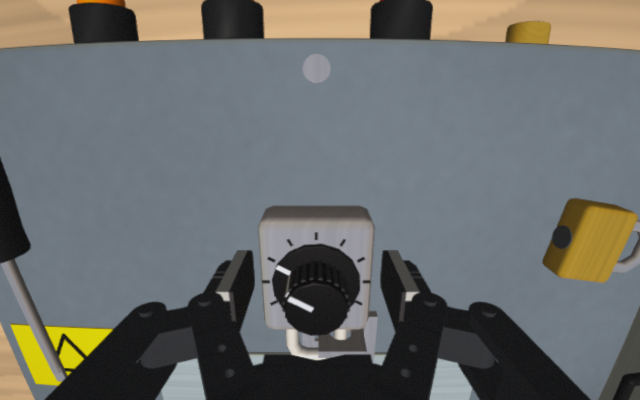

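```bash
python3 -m jog '[{"tx":0,"ty":0,"tz":0.01,"ax":0,"ay":0,"az":0,"hand":0.75},{"tx":0,"ty":0,"tz":0.01,"ax":0,"ay":0,"az":0,"hand":0.75},{"tx":0,"ty":0,"tz":0.01,"ax":0,"ay":0,"az":0,"hand":0.75}]'
python3 -m jog '[{"tx":0,"ty":0,"tz":0,"ax":0,"ay":0,"az":0,"hand":0.4},{"tx":0,"ty":0,"tz":0,"ax":0,"ay":0,"az":0,"hand":0.4},{"tx":0,"ty":0,"tz":0,"ax":0,"ay":0,"az":0,"hand":0.4},{"tx":0,"ty":0,"tz":0,"ax":0,"ay":0,"az":0,"hand":0.4}]' 50
python3 look.py w8
```

```text
time: 7.42
tool_pos: [479.5, 92.7, 294.0]
tcp_rot: [180.0, 0.1, 177.5]
ft_force: [-0.1, -0.5, 0.5]
finger_gap: 63.8
time: 7.75
tool_pos: [479.5, 92.6, 294.0]
tcp_rot: [-180.0, 0.0, 177.5]
ft_force: [-0.8, -0.6, 6.2]
finger_gap: 51.0
7.8 [-1.8000e+02  5.0000e-02  1.7751e+02] [479.5  92.6 294. ] [  4.9  -5.3 110.   -0.   75.2 -82.6] [-2.1 -0.6  6.1] 50.84449349421904
```

View pics/w8.png

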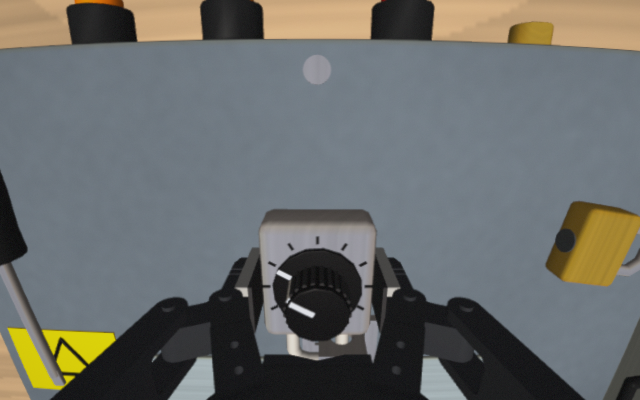

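```bash
python3 -m jog '[{"tx":0.03,"ty":0,"tz":-0.005,"ax":0,"ay":0,"az":0,"hand":0.4},{"tx":0.06,"ty":0,"tz":-0.005,"ax":0,"ay":0,"az":0,"hand":0.4},{"tx":0.09,"ty":0,"tz":-0.005,"ax":0,"ay":0,"az":0,"hand":0.4},{"tx":0.12,"ty":0,"tz":-0.005,"ax":0,"ay":0,"az":0,"hand":0.4},{"tx":0.12,"ty":0,"tz":-0.005,"ax":0,"ay":0,"az":0,"hand":0.4}]' 50
python3 -m jog '[{"tx":0.03,"ty":0,"tz":0,"ax":0,"ay":0,"az":0,"hand":0.4},{"tx":0.06,"ty":0,"tz":0,"ax":0,"ay":0,"az":0,"hand":0.4},{"tx":0.08,"ty":0,"tz":0,"ax":0,"ay":0,"az":0,"hand":0.4},{"tx":0.08,"ty":0,"tz":0,"ax":0,"ay":0,"az":0,"hand":0.4}]' 50
python3 look.py w9; python3 look.py t9 top
```

```text
time: 8.22
tool_pos: [460.5, 93.5, 294.0]
tcp_rot: [-180.0, -0.0, 177.5]
ft_force: [-1.1, -0.2, 1.3]
finger_gap: 51.1
time: 8.55
tool_pos: [448.7, 94.0, 294.0]
tcp_rot: [-180.0, -0.0, 177.5]
ft_force: [-0.9, 0.4, -1.5]
finger_gap: 50.8
8.6 [-1.8000e+02 -6.0000e-02  1.7752e+02] [448.8  94.  294. ] [  5.4 -10.2 114.4   0.   75.8 -82.1] [-1.7  0.3  0.5] 50.85282898407966
8.65 [ 1.8000e+02 -7.0000e-02  1.7752e+02] [448.9  94.  294. ] [  5.4 -10.2 114.4   0.   75.8 -82.1] [-1.   0.3  1.4] 51.04761832902691
```

View pics/w9.png

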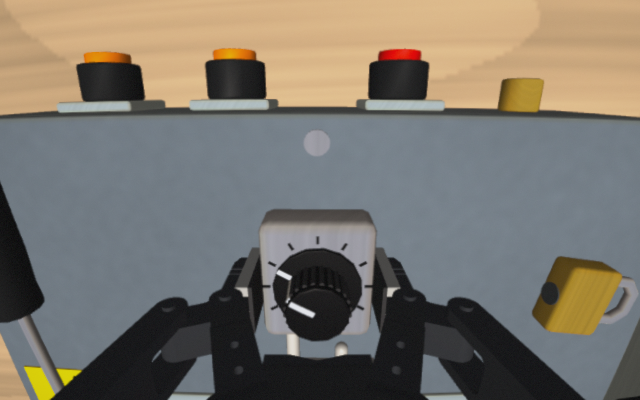

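The case moved 30.7 mm back with little force, and the toe end now shows at (342,347). I'll creep on to the stop, watching the force.

```bash
python3 -m jog '[{"tx":0.007,"ty":0,"tz":0,"ax":0,"ay":0,"az":0,"hand":0.4},{"tx":0.007,"ty":0,"tz":0,"ax":0,"ay":0,"az":0,"hand":0.4}]' 50
python3 -m jog '[{"tx":0.007,"ty":0,"tz":0,"ax":0,"ay":0,"az":0,"hand":0.4},{"tx":0.007,"ty":0,"tz":0,"ax":0,"ay":0,"az":0,"hand":0.4}]' 50

```

```text
time: 8.82
tool_pos: [448.3, 94.0, 294.0]
tcp_rot: [180.0, 0.0, 177.5]
ft_force: [2.3, 1.1, -2.2]
finger_gap: 50.9
time: 8.98
tool_pos: [447.7, 94.0, 294.3]
tcp_rot: [180.0, 0.1, 177.5]
ft_force: [6.5, 0.6, -4.6]
finger_gap: 51.0
```

View pics/t9.png

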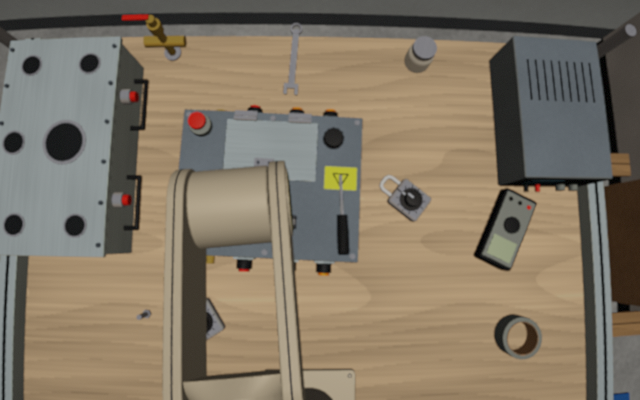

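```bash
python3 -m jog '[{"tx":0.01,"ty":0,"tz":0,"ax":0,"ay":0,"az":0,"hand":0.4},{"tx":0.01,"ty":0,"tz":0,"ax":0,"ay":0,"az":0,"hand":0.4},{"tx":0.01,"ty":0,"tz":0,"ax":0,"ay":0,"az":0,"hand":0.4}]' 50
python3 look.py w10; python3 look.py s10 scene; python3 - <<'E'
import cv2
i=cv2.imread("pics/s10.png")[140:290,250:450];cv2.imwrite("pics/s10c.png",cv2.resize(i,None,fx=4,fy=4,interpolation=2))
E
```

```text
time: 9.23
tool_pos: [447.0, 94.0, 294.7]
tcp_rot: [180.0, 0.3, 177.5]
ft_force: [12.7, 0.5, -8.4]
finger_gap: 50.6
9.2833 [179.98   0.27 177.5 ] [447.   94.  294.6] [  5.4 -10.7 114.8  -0.   75.6 -82. ] [13.   0.7 -7.8] 50.58799871123941
9.3333 [179.98   0.26 177.5 ] [447.   94.  294.6] [  5.4 -10.7 114.8  -0.   75.6 -82. ] [12.9  0.6 -8.3] 51.0574189770074
```

View pics/s10c.png

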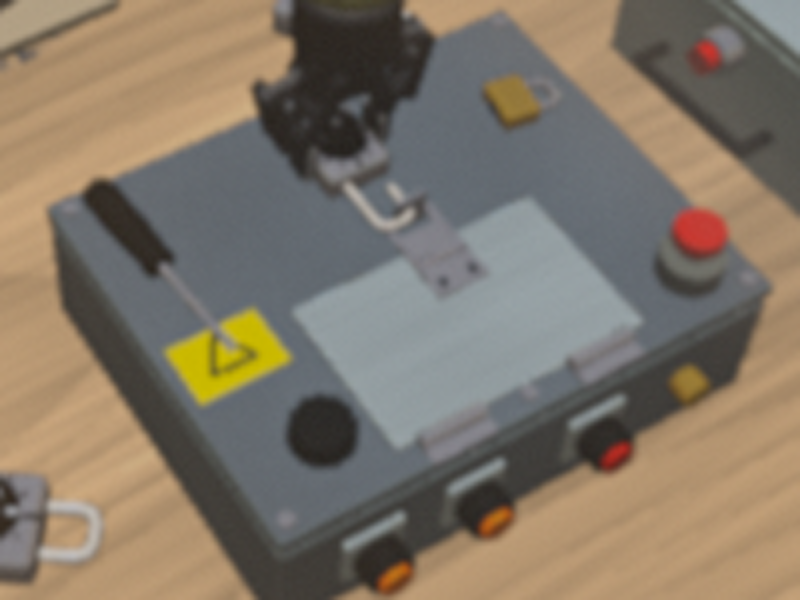

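The shackle is out to its stop, with about 13 N on the pull. The scene crop shows the bow against the staple at (400,205) and the toe protruding at (395,188). Now pushing forward to unhook.

```bash
python3 -m jog '[{"tx":-0.05,"ty":0,"tz":0,"ax":0,"ay":0,"az":0,"hand":0.4},{"tx":-0.1,"ty":0,"tz":0,"ax":0,"ay":0,"az":0,"hand":0.4},{"tx":-0.15,"ty":0,"tz":0,"ax":0,"ay":0,"az":0,"hand":0.4},{"tx":-0.2,"ty":0,"tz":0,"ax":0,"ay":0,"az":0,"hand":0.4},{"tx":-0.2,"ty":0,"tz":0,"ax":0,"ay":0,"az":0,"hand":0.4}]' 50
python3 -m jog '[{"tx":-0.02,"ty":0,"tz":0,"ax":0,"ay":0,"az":0,"hand":0.4},{"tx":-0.039,"ty":0,"tz":0,"ax":0,"ay":0,"az":0,"hand":0.4},{"tx":-0.039,"ty":0,"tz":0,"ax":0,"ay":0,"az":0,"hand":0.4},{"tx":-0.039,"ty":0,"tz":0,"ax":0,"ay":0,"az":0,"hand":0.4}]' 50
python3 look.py w11; python3 look.py s11 scene; python3 - <<'E'
import cv2,numpy as np
i=cv2.imread("pics/s11.png")[150:225,310:410];cv2.imwrite("pics/s11c.png",cv2.resize(i,None,fx=7,fy=7,interpolation=2))
E
```

```text
time: 9.75
tool_pos: [477.0, 92.6, 294.1]
tcp_rot: [-180.0, 0.0, 177.5]
ft_force: [-0.6, -0.3, -3.2]
finger_gap: 51.1
time: 10.08
tool_pos: [481.7, 92.5, 294.0]
tcp_rot: [-180.0, 0.0, 177.5]
ft_force: [-0.6, 0.5, -1.5]
finger_gap: 51.0
10.1333 [-1.8000e+02  2.0000e-02  1.7751e+02] [481.6  92.5 294. ] [  4.9  -4.9 109.7  -0.   75.2 -82.6] [ 1.7  0.9 -2.3] 50.97947100805704
10.1833 [-1.8000e+02  1.0000e-02  1.7751e+02] [481.6  92.5 294. ] [  4.9  -5.  109.7  -0.   75.2 -82.6] [ 1.1 -0.1 -2.3] 50.88688534867637
```

View pics/s11c.png

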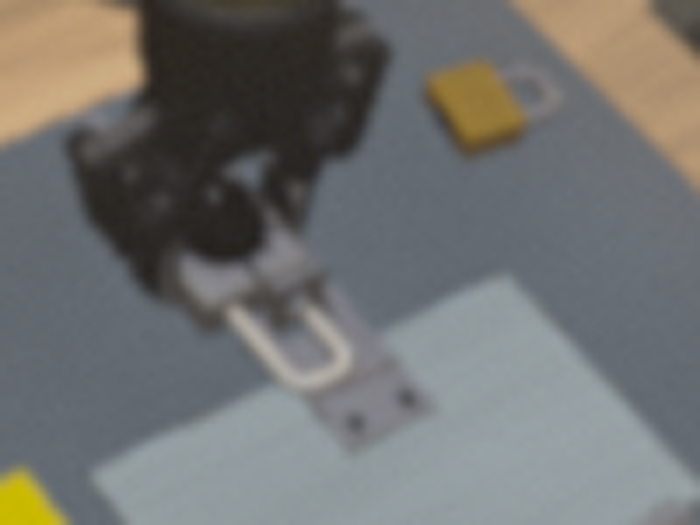

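View pics/w11.png

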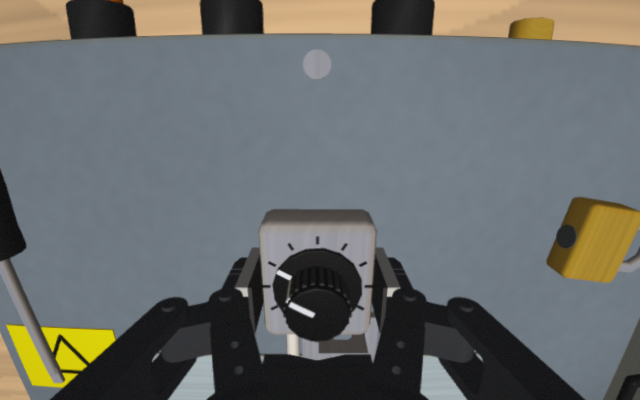

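The scene crop shows the open shackle lying over the strap, with both legs ahead of the tab at about (270,310). I'll lift a few mm first and watch the force.

```bash
python3 -m jog '[{"tx":0,"ty":0,"tz":-0.01,"ax":0,"ay":0,"az":0,"hand":0.4},{"tx":0,"ty":0,"tz":-0.025,"ax":0,"ay":0,"az":0,"hand":0.4},{"tx":0,"ty":0,"tz":-0.04,"ax":0,"ay":0,"az":0,"hand":0.4},{"tx":0,"ty":0,"tz":-0.04,"ax":0,"ay":0,"az":0,"hand":0.4}]' 70
python3 look.py s12 scene; python3 - <<'E'
import cv2,numpy as np
i=cv2.imread("pics/s12.png")[150:225,310:410];cv2.imwrite("pics/s12c.png",cv2.resize(i,None,fx=7,fy=7,interpolation=2))
E
```

```text
time: 10.52
tool_pos: [481.6, 92.6, 300.7]
tcp_rot: [180.0, 0.0, 177.5]
ft_force: [-0.9, 0.2, -3.1]
finger_gap: 50.5
10.5667 [1.8000e+02 3.0000e-02 1.7752e+02] [481.6  92.6 300.5] [  4.9  -5.3 109.4   0.   76.  -82.6] [-0.1  0.9 -3.4] 50.76015068504607
```

View pics/s12c.png

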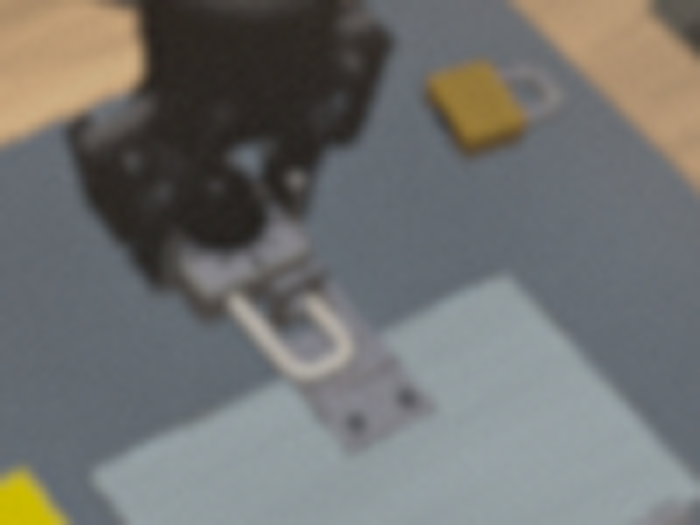

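6.5 mm up with only the padlock's 3 N weight, so the toe is clear of the hole. Lifting fully.

```bash
python3 -m jog '[{"tx":0,"ty":0,"tz":-0.06,"ax":0,"ay":0,"az":0,"hand":0.4},{"tx":0,"ty":0,"tz":-0.12,"ax":0,"ay":0,"az":0,"hand":0.4},{"tx":0,"ty":0,"tz":-0.2,"ax":0,"ay":0,"az":0,"hand":0.4},{"tx":0,"ty":0,"tz":-0.3,"ax":0,"ay":0,"az":0,"hand":0.4},{"tx":0,"ty":0,"tz":-0.4,"ax":0,"ay":0,"az":0,"hand":0.4}]' 70
python3 -m jog '[{"tx":0,"ty":0,"tz":-0.1,"ax":0,"ay":0,"az":0,"hand":0.4},{"tx":0,"ty":0,"tz":-0.2,"ax":0,"ay":0,"az":0,"hand":0.4},{"tx":0,"ty":0,"tz":-0.3,"ax":0,"ay":0,"az":0,"hand":0.4},{"tx":0,"ty":0,"tz":-0.4,"ax":0,"ay":0,"az":0,"hand":0.4},{"tx":0,"ty":0,"tz":-0.5,"ax":0,"ay":0,"az":0,"hand":0.4}]' 70
python3 -m jog '[{"tx":0,"ty":0,"tz":-0.06,"ax":0,"ay":0,"az":0,"hand":0.4},{"tx":0,"ty":0,"tz":-0.1,"ax":0,"ay":0,"az":0,"hand":0.4},{"tx":0,"ty":0,"tz":-0.1,"ax":0,"ay":0,"az":0,"hand":0.4},{"tx":0,"ty":0,"tz":-0.1,"ax":0,"ay":0,"az":0,"hand":0.4},{"tx":0,"ty":0,"tz":-0.1,"ax":0,"ay":0,"az":0,"hand":0.4}]' 70
python3 look.py w13; python3 look.py s13 scene; python3 - <<'E'
import cv2,numpy as np
i=cv2.imread("pics/s13.png")[80:230,270:470];cv2.imwrite("pics/s13c.png",cv2.resize(i,None,fx=4,fy=4,interpolation=2))
E
```

```text
time: 10.98
tool_pos: [481.6, 92.6, 362.0]
tcp_rot: [180.0, 0.0, 177.5]
ft_force: [0.3, -0.3, -2.7]
finger_gap: 50.5
time: 11.4
tool_pos: [481.5, 92.6, 437.5]
tcp_rot: [180.0, 0.1, 177.5]
ft_force: [0.4, 0.2, -3.1]
finger_gap: 50.8
time: 11.82
tool_pos: [481.4, 92.5, 449.1]
tcp_rot: [-180.0, -0.1, 177.5]
ft_force: [-0.5, -0.2, -4.1]
finger_gap: 50.4
11.8667 [-1.7999e+02 -1.1000e-01  1.7751e+02] [481.4  92.5 449. ] [  4.9 -10.5  98.4   0.   92.3 -82.6] [-0.6 -0.3 -2.7] 50.155409703564665
11.9167 [-1.7999e+02 -1.1000e-01  1.7752e+02] [481.4  92.6 449. ] [  4.9 -10.5  98.4   0.   92.3 -82.6] [-0.3  0.1 -2.7] 50.493540992475445
```

View pics/s13c.png

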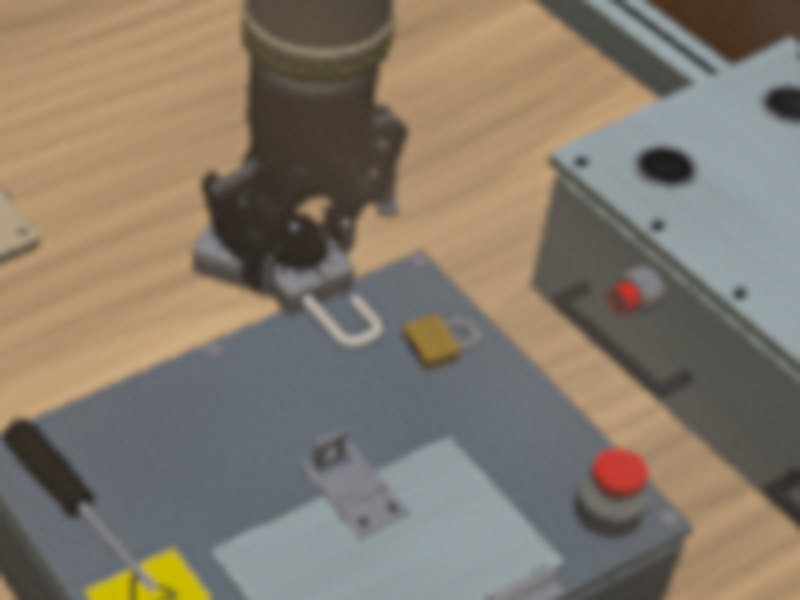

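View pics/w13.png

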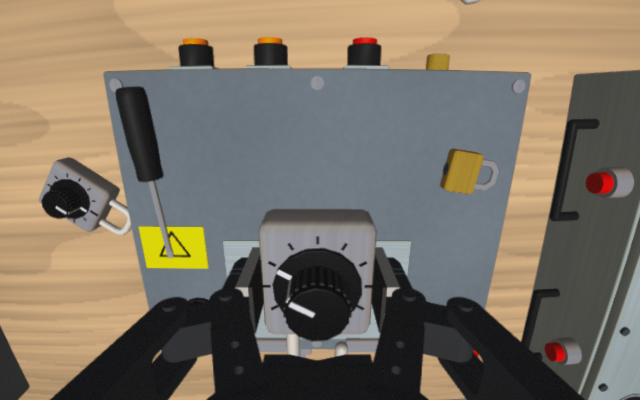

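The padlock is off the hasp, its shackle is open, and the dial still reads code. The bystanders look unmoved. Last, I'll check level, height and shackle travel from depth.

```bash
python3 - <<'E'
from h import *
d=dict(np.load("w13.npz"));P=cloud(d)
m=np.zeros((400,640),bool);m[222:330,264:372]=1
Q=P[m];Q=Q[(Q[:,2]>270)&(Q[:,2]<305)]
for _ in range(5):
    A=np.c_[Q[:,:2]-Q[:,:2].mean(0),np.ones(len(Q))];k=np.linalg.lstsq(A,Q[:,2],rcond=None)[0]
    r=Q[:,2]-A@k;Q=Q[abs(r)<max(1.5,2*r.std()*0.8)]
print("case top z",k[2],"tilt deg",np.degrees(k[:2]),len(Q),"underside",k[2]-24,"range",Q.min(0),Q.max(0))
d=dict(np.load("s13.npz"));P=cloud(d);px=d["pixels"].astype(int)
w=(P[...,2]>255)&(P[...,2]<300)&(px.min(2)>140)
w[:, :330]=0;n,l,st,ce=cv2.connectedComponentsWithStats(w.astype(np.uint8))
for i in range(1,n):
    if st[i,4]>15:
        X=P[l==i];print(st[i],X.min(0).round(1),X.max(0).round(1),np.median(X,0).round(1))
E
```

```text
case top z 299.3350025609125 tilt deg [-0.09173567 -0.10818329] 4952 underside 275.3350025609125 range [450.93871772  67.16485373 297.80406395] [508.20589482 117.12555578 300.87817305]
[347 154  18  12  66] [514.2  71.7 287.7] [561.  106.8 297. ] [545.1  82.3 292.1]
```

```bash
python3 -c "
from bench import *
print(hand_in())"
```

```text
the job is handed in; nothing more can be done
None
```

The padlock is off the hasp and in the gripper, shackle open and dial up, and the job is handed in. The clock read 11.9 s at the last check, against the 64 s limit.

**What I did:**
- Turned the dial from the 1st to the 4th click clockwise. The white line measured about 120.4° from the index mark, and its position on the dial was unchanged in the last picture.
- Gripped the case and drew it back about 32 mm until the force at the stop reached about 13 N.
- Pushed it forward to bring the toe out beyond the tab, then lifted straight up. The wrist felt only the padlock's weight, about 3 N.

**Last checks before handing in:**
- **Level and height:** the case top was level to about 0.1°, and the underside was about 155 mm above the lid.
- **Shackle:** the bow's front was about 80 mm ahead of the case centre, which matches a fully open shackle.
- **Other things on the box:** the key padlock and screwdriver looked untouched in the last wrist picture. I judged this by eye and did not measure it. The socket cap was out of view there; I last saw it in place while drawing the shackle, before the lift.

Nothing failed. The first readings right after quick moves were off by up to about 5 mm until the arm settled, so I re-measured before gripping the knob and the case.

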